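# Lock the modelling turntable at its pointer

### The job

The plaster study on the turntable has to be locked facing its mark. First stand the index pin in the guide hole of the bracket on the turntable's far side, so that it rides on the plate, and let go of it; then turn the turntable slowly clockwise by its upright handle until the pointer on its far rim comes about to the bracket's tooth and the pin drops into the notch there, fully home. Stop as soon as you feel the pin catch: the pin must never be strained (12 N at the most), the plaster not touched, and the other things on the bench left where they are.

Things in the scene. Friction and masses are not known exactly. Their poses are not given: they have to be found in the camera images.
- axis (a point): Centre of the turntable, on its vertical axis, level with the plate's top (58 mm above the bench). Fixed frame: x points from the axis to the index bracket, z up. The plate is stiff to turn (about 0.3 N m, 3.5 N at the handle) and stays where it is left. It always starts 0.35 to 1.15 rad short of its mark and must turn clockwise seen from above.
- wheel: Turntable plate: flat aluminium disc 214 mm across with handle, pointer and plaster study. Three notches in its rim, 90 degrees apart, each 14.5 mm wide, 16 mm deep, from 76 mm to 107 mm off the axis, open outwards; the middle one has the pointer. Origin on the axis at bench level, z up; its x and y turn with it but mark nothing.
- handle (a point): Upright round steel post on the turntable, to turn it by: 16 mm thick, 55 mm tall, 86 mm from the axis, roughly opposite the pointer (nearer the robot). The point is its centre, half-way up, 85.5 mm above the bench. It turns with the plate.
- pointer (a point): Tip of the small steel pointer clipped on the outside of the turntable's rim, 121 mm from the axis, 48 mm above the bench, turning with the plate. The clip was set roughly by hand: the middle of its notch lies within 0.15 rad (9 degrees) of the pointer, to either side, so go by the feel of the pin.
- tooth (a point): Tip of the bracket's fixed steel tooth pointing inwards at the rim on the turntable's far side, 125 mm from the axis, 48 mm above the bench: the mark for the pointer, seen from the far side between the bracket's two legs.
- bush (a point): Middle of the mouth of the guide hole in the fixed bracket's steel guide block: 36 mm square, 24 mm thick, top 86 mm above the bench, overhanging the turntable's far rim 4 mm above the plate, 91.5 mm from the axis. The upright hole goes through, 13.5 mm across, 3 mm chamfer at the mouth. Nothing of the bracket is higher. z up.
- pin_head (a point): Middle of the index pin's head, half-way up: 15 mm above the head's underside, 55 mm above the foot. Riding on the plate in the guide hole it is 27 mm above bush; fully home (head seated on the guide block, shank 12 mm down in the notch) 15 mm above.
- pin: Loose steel index pin, about 100 g: dark cylindrical head 20 mm across, 30 mm tall; 12 mm shank 40 mm long with a tapered foot 8 mm at the end. It starts upright in the hole (30 mm deep) of the rest block, the head's underside 10 mm above the block. Origin at the centre of its foot, z up the pin.
- rest: Wooden rest block of the pin, 60 x 60 x 40 mm, fixed to the bench; origin at the centre of its underside.
- study: The plaster spire study on its wooden board, fixed in the middle of the turntable (62 mm square, 70 mm tall above the plate, set by eye), turning with it; origin on the axis at bench level.
- cup: Grey plastic cup, 72 mm across, 85 mm tall; origin under its centre. Bystander.
- finial: Loose plaster finial, 44 mm across, 85 mm tall; origin under its centre. Bystander.
- arch: Loose plaster arch, 30 x 80 mm, 80 mm tall; origin under its centre. Bystander.
- tape: Roll of tape lying flat, 84 mm across, 22 mm tall; origin under its centre. Bystander.
- spatula: Spatula lying flat on the bench to the right, about 280 mm long. Bystander.
- offcut: Wooden offcut, 90 x 35 x 20 mm; origin under its centre. Bystander.
- jar: White jar, 64 mm across, 75 mm tall; origin under its centre. Bystander.
Mind the look-alikes: they are no part of the job. There is more than one size of the pin; the one meant has the size given above.

How it is judged (in metres and radians):
On the way, in this order (a step that is already met when the one before it is completed fails the run):
1. the pin stands upright in the guide hole, let go, riding on the plate (not in a notch) (z of pin_head in the frame of bush between 0.024 and 0.031 m and horizontal distance between pin_head and bush below 0.006 m and angle between pin's own z axis and vertical below 0.15 rad and contact force between the fingers and pin below 0.1 N), for 0.2 s.
2. the pin has dropped fully home with the pointer at the tooth (z of pin_head in the frame of bush between 0.012 and 0.017 m and horizontal distance between pin_head and bush below 0.006 m and angle between pin's own z axis and vertical below 0.15 rad and horizontal distance between pointer and tooth below 0.03 m), for 0.2 s.
At the end, for the whole second after the job is handed in: The pin is upright in the guide hole with its head seated on the guide block (within 2 mm), at rest and let go, and the pointer is within 30 mm of the tooth (the clip's own setting error included) (all of step 2 and linear speed of pin below 0.02 m/s and contact force between the fingers and pin below 0.1 N); the robot touches nothing.
It fails at once if the pin is strained: more than 12 N between it and the turntable (contact force between pin and wheel above 12 N).
It fails at once if the plaster study is touched by the robot (contact force between any of the arm, the fingers and study above 1 N).
It fails at once if a bystander is moved by more than 30 mm (distance of any of cup, finial, arch, tape, spatula, offcut, jar from where it was at the start of the episode above 0.03 m).
It also fails if it takes over 67 s, if anything falls off the work surface, if the arm or the gripper's body presses on something with over 40 N, if the wrist force passes 120 N, or if a joint passes its speed limit or range.

### The arm

A 6-joint arm with a two-finger parallel gripper is mounted at the origin on the work surface. World frame = base frame: x ahead of the robot, y to its left, z up, the work surface at z = 0. Lengths are in mm, angles in degrees, forces in N, time in s.
With the tool pointing down it reaches from about 350 to 725 mm from the base axis. Payload 4.3 kg.
Tool frame: the origin (TCP) lies at the very end of the fingers, on their centre line; the grasp point (between the pads) lies 19 mm behind it; z points along the fingers, y is the line along which they close (so a half turn about z gives the same grasp; the last joint's range is limited). The gripper opens to 85 mm and grips with 20 to 120 N. Pads are 22 mm wide; open, the fingers measure 114 mm over their backs; the gripper's body (76 mm by 85 mm) begins 54 mm behind the grasp point. The pads swing forward as they close: fully open they stand 13 mm farther back than shut.
Start: joints at [-74.273, 21.618, 4.641, 73.018, 0, 83.68], TCP at [215.854, -532.986, 231.329] pointing down, gripper open.
Joint ranges: [-156.06, 156.06], [-48.1, 94.91], [-58.44, 69.94], [-101.28, 121.22], [-78.64, 73.56], [-180, 180]. Speed limits (degrees/s): [147.25, 147.25, 180, 180, 180, 180].

### API

Orientations are given as [roll, pitch, yaw] about the fixed x, y, z axes, in that order (R = Rz(yaw) Ry(pitch) Rx(roll)).
In Python, from station import * gives the robot as it stands.
- The arm moves only by the tool drive_tool, never from a script. Its argument "commands" is text: rows parted by semicolons, each of 5 numbers parted by spaces: the opening in per cent of the stroke, from 0 (shut) to 100 (fully open), then the shift along the world's x, y, z in m, then the turn about the world's z in rad. In form: jaw tx ty tz twist; .... A call has 1 to 10 rows; each row is the pose to reach, as a shift and turn from the pose commanded when the call began; what a row does not reach only later rows make up. A row lasts 1/12 s, in which the tool goes at most 41.7 mm and 7.16 degrees, less where a joint would pass 70% of its speed; a pose out of reach is approached as far as the arm can. A call with a gripper value outside its range is refused whole. The fingers move at their own pace and stop on an object; "squeeze" is the grip in N (left out, the last holds). Time passes only in rows, so rows that repeat a pose let the fingers close. It gives the time, the measured TCP pose, the force, the opening and the grip force at its end, in the units of the state.
- read_state(): the state, without advancing time (a new reading comes with each control period).
- read_camera(name): name is "side" or "top"; returns the picture (480x640x3 uint8, red, green, blue); there is no depth.
- calibration(name): a dict with "K" (3x3 intrinsics, pixels), "R" (3x3) and "t" (3): a world point X has camera coordinates R X + t. Camera axes: x right, y down, z forward; pixel columns grow to the right and rows downward; lengths in mm; the calibration is good to about 2 mm. A picture is of the moment at which its call begins. calibration takes no time and is no camera call.
- job_done(): hands the job in; it is judged then, once.
The state is a dict: "clock": time; "joint_positions": joint angles; "qvel": joint speeds; "joint_torque": joint torques, N m; "tcp_pos": TCP position; "eef_rot": TCP orientation; "wrist_force": force on the tool from outside, world axes, zero at the start; "wrist_torque": the same for the moment, N m; "width": finger opening in mm; "grip_force": force on a finger pad.
Only numpy, scipy, OpenCV 4.12 (cv2) and the standard library are available. Lean on these libraries where they do the work, as an engineer would, in place of code of your own. Each camera call takes 0.05 s, during which the arm holds its last target. There are 200 camera calls.

## Working session

There is one attempt and no reset: what is moved stays moved. The work goes in short steps, Python scripts to look and compute and a tool call to move; the robot and the scene stay as the last step left them, time stands still between calls to the robot, and variables do not carry over. Pictures are saved under pics/ and viewed, at most 12 in all, crops included, and the job is handed in when it is done.

Besides the shell and the picture viewer there is one more tool, called after "Request:" as name(argument=value, ...) on one line, values as JSON. drive_tool: Moves the arm, as the interface text tells. Its arguments: {"type":"object","properties":{"commands":{"type":"string"},"squeeze":{"type":"number"}},"required":["commands"]}

```bash
mkdir -p pics; python3 - <<'E'
from station import *
import cv2
for n in("side","top"):
    im=read_camera(n); cv2.imwrite(f"pics/{n}0.png",im[:,:,::-1])
    c=calibration(n); print(n,c["K"],c["R"],c["t"])
s=read_state(); print(s["clock"],s["tcp_pos"],s["eef_rot"],s["width"])
E
```

```text
side [[620.15762701   0.         316.09816554]
 [  0.         620.15762701 245.33754127]
 [  0.           0.           1.        ]] [[ 0.97570046 -0.21878934 -0.01182539]
 [-0.14111923 -0.58620812 -0.79777528]
 [ 0.16761259  0.7800585  -0.60283891]] [-531.74056613  128.05183852 1445.82357069]
top [[529.25134003   0.         313.79165589]
 [  0.         529.25134003 237.9036732 ]
 [  0.           0.           1.        ]] [[ 0.01369153 -0.99988603 -0.00636095]
 [-0.99917593 -0.01343815 -0.03829974]
 [ 0.0382099   0.00688009 -0.99924605]] [ -21.8973493   541.08070226 1150.59728539]
0.1 [ 215.69312929 -532.39092389  230.45942639] [-1.79896944e+02 -1.23690887e-02  2.20483483e+01] 85.54355701117119
```

View pics/side0.png

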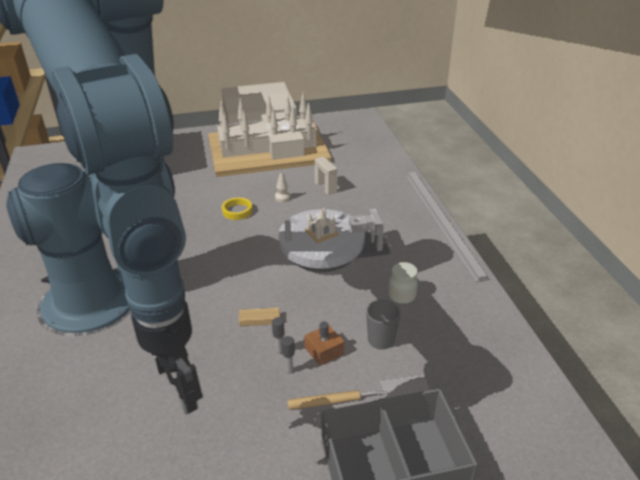

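View pics/top0.png

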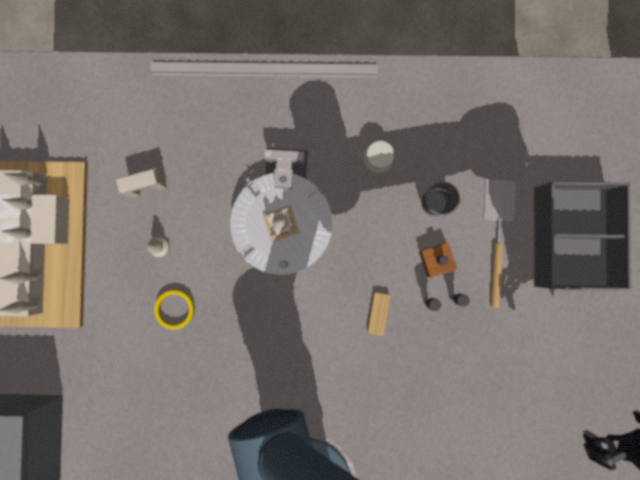

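The side view shows the turntable at about (322,238), its bracket at (370,225) and the pin in the rest block at (324,332). Two look-alike pins stand free at (278,330) and (288,350). In the top view the plate is at (281,223), the handle at (284,264), the bracket hole at about (284,178) and the pin head at (443,260).

```bash
cat > h.py <<'E'
import numpy as np, cv2
from station import *
def ray(n,uv):
    c=calibration(n);K,R,t=map(np.array,(c["K"],c["R"],c["t"]))
    d=R.T@np.linalg.solve(K,np.array([uv[0],uv[1],1.]));o=-R.T@t
    return o,d
def plane(n,uv,z):
    o,d=ray(n,uv);return o+d*(z-o[2])/d[2]
def proj(n,X):
    c=calibration(n);p=np.array(c["K"])@(np.array(c["R"])@np.array(X,float)+c["t"]);return p[:2]/p[2]
E
python3 - <<'E'
from h import *
np.set_printoptions(precision=1,suppress=True)
t=cv2.imread("pics/top0.png");s=cv2.imread("pics/side0.png")
a=cv2.resize(t[140:290,210:350],None,fx=4,fy=4,interpolation=cv2.INTER_CUBIC)[:600,:400*2]
b=cv2.resize(t[235:310,410:475],None,fx=3,fy=4)[:300,:195]
b=cv2.resize(t[235:310,415:475],(240,300),interpolation=cv2.INTER_CUBIC)
c=cv2.resize(s[310:385,265:325+20],(240,300)[::1],interpolation=cv2.INTER_CUBIC)
out=np.hstack([a,np.vstack([b,c])]);print(out.shape);cv2.imwrite("pics/crop1.png",out)
for nm,uv,z in[("axis",(281,223),58),("bush",(284,178),86),("handle",(284,264),113),("pin",(443,260),80)]:print(nm,plane("top",uv,z))
E
```

```text
(600, 800, 3)
axis [570.   54.6  58. ]
bush [661.1  48.   86. ]
handle [484.5  43.5 113. ]
pin [ 496.8 -281.2   80. ]
```

View pics/crop1.png

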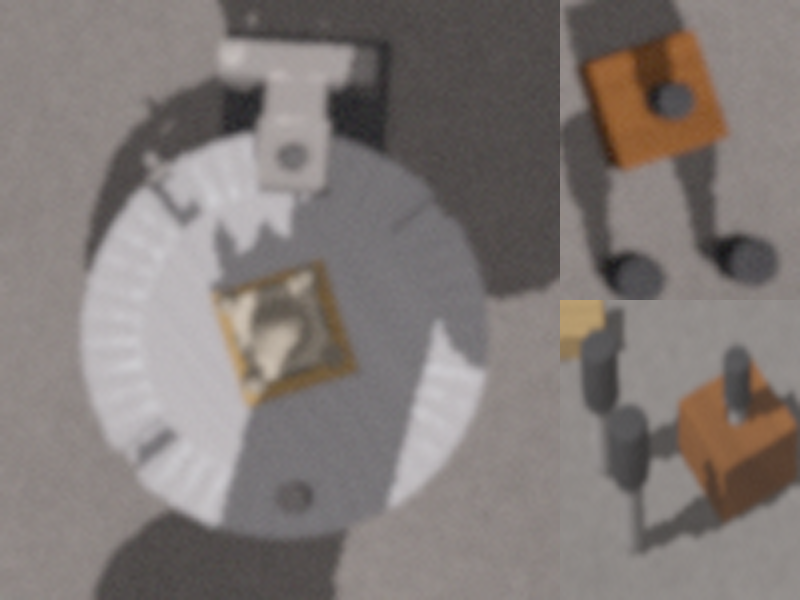

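The crop shows the pin head top at top-view (443,260) and the hole at (283,178.5). The middle notch is at crop (185,210) with the pointer beside it, about 39° short. The distances axis–bush (91.3) and axis–handle (86.2) agree with those given. I'll refine with blob centroids and cross-check in the side view.

```bash
python3 - <<'E'
from h import *
np.set_printoptions(precision=1,suppress=True)
t=cv2.imread("pics/top0.png");g=cv2.cvtColor(t,cv2.COLOR_BGR2GRAY).astype(float)
# hole: dark blob within block; local
def blob(g,x0,x1,y0,y1,th):
    m=(g[y0:y1,x0:x1]<th);yy,xx=np.nonzero(m);return xx.mean()+x0,yy.mean()+y0,m.sum()
print(g[172:186,276:292].astype(int))
sat=cv2.cvtColor(t,cv2.COLOR_BGR2HSV)[:,:,1];print(sat[252:270,434:454])
print(g[256:273,276:293].astype(int))
s=cv2.imread("pics/side0.png")
for nm,X in[("pintop",(496.8,-281.2,80)),("bush",(661,48,86)),("handletop",(484.5,43.5,113)),("axis",(570,54.6,58))]:print(nm,proj("side",X),proj("top",X))
a=cv2.resize(s[195:275,270:395],(800,512),interpolation=cv2.INTER_CUBIC);cv2.imwrite("pics/side1.png",a)
E
```

```text
[[160 162 163 165 163 162 162 164 164 164 164 163 165 165 160 147]
 [159 162 161 164 163 163 163 163 163 163 161 163 163 165 160 147]
 [161 161 161 160 160 160 158 156 156 157 159 162 163 164 159 145]
 [160 160 160 156 155 148 144 140 143 148 154 157 161 163 160 146]
 [161 160 156 150 138 130 121 118 124 130 143 153 159 163 157 146]
 [160 159 153 137 120 113 111 107 109 119 131 148 155 162 156 140]
 [158 157 148 129 109 105 110 113 113 116 127 145 154 160 155 140]
 [160 160 146 127 111 111 112 115 113 116 127 144 153 160 155 138]
 [162 160 151 137 122 109 113 113 116 119 134 147 158 159 154 136]
 [161 159 156 144 128 120 113 113 118 132 145 154 161 160 153 135]
 [162 161 158 152 143 138 131 128 135 143 155 159 163 162 153 132]
 [162 160 160 159 157 152 148 148 147 153 159 161 160 160 152 129]
 [159 159 159 160 159 158 156 156 157 159 160 161 160 161 150 129]
 [156 155 154 155 157 156 156 157 158 156 158 159 159 157 146 126]]
[[168 173 165 162 168 165 175 158 161 169 165 165 159 167 163 168 149 110
   59  29]
 [174 171 180 170 171 175 172 155 165 173 169 157 165 164 166 161 156 126
  
[... 2008 characters left out ...]

 [116 114 110  99  98  93  97  98  95  94  84  88 104 113 116 118 117]
 [117 117 111 107  99  94  97  95  94  94  93  98 110 113 116 116 118]
 [116 116 112 112 106 101  97 101  98  97 101 109 115 118 115 120 119]
 [117 115 114 115 114 107 108 108 105 106 112 114 118 119 118 116 118]
 [115 118 117 119 119 114 116 114 114 114 117 120 120 118 117 118 115]
 [118 114 115 117 121 120 117 118 117 116 117 121 118 121 118 116 116]
 [116 117 117 119 117 118 116 117 117 118 117 119 120 118 117 116 114]
 [116 116 113 115 118 117 117 117 114 115 116 115 114 116 114 110 110]]
pintop [322.8 323.5] [443. 260.]
bush [357.  220.4] [284. 178.]
handletop [287.1 222.1] [284. 264.]
axis [320.8 233.1] [281. 223.]
```

View pics/side1.png

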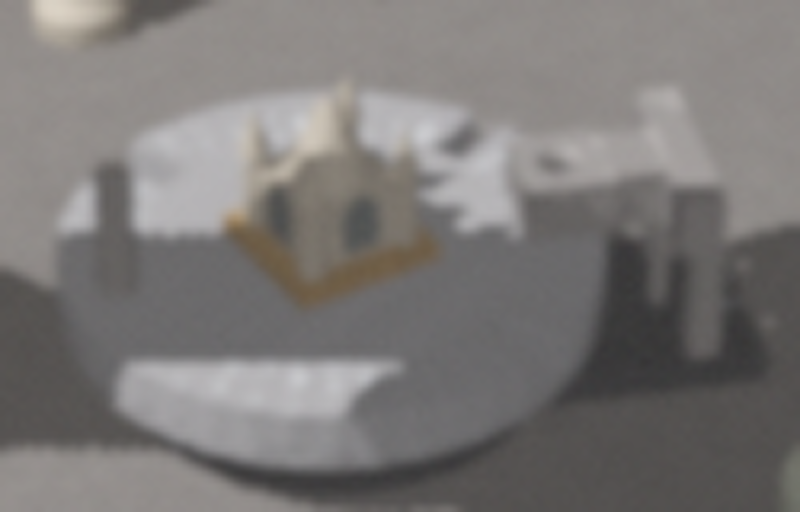

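The side crop puts the hole at about (356,219.7) against (357,220.4) predicted, so the views agree within 2 mm. That gives the pin at (497,-281) and the bush at (660.5,49.5).

Request:
drive_tool(commands="100 0.035 0.031 0 -0.05;100 0.07 0.063 0 -0.1;100 0.105 0.094 0 -0.15;80 0.14 0.126 0 -0.2;70 0.176 0.157 0 -0.25;70 0.211 0.189 -0.02 -0.3;70 0.246 0.22 -0.04 -0.35;70 0.281 0.252 -0.06 -0.385;70 0.281 0.252 -0.08 -0.385;70 0.281 0.252 -0.1 -0.385", squeeze=40)

```text
clock: 0.93
tcp_pos: [500.8, -279.2, 132.3]
eef_rot: [179.9, -0.3, 0.2]
wrist_force: [-0.2, -1.8, 0.4]
width: 59.4
grip_force: 0.0
```

```bash
python3 - <<'E'
from h import *
s=read_state(); print(s["clock"],s["tcp_pos"],s["eef_rot"],s["width"],s["wrist_force"],s["joint_positions"])
im=read_camera("side")[:,:,::-1]
t=read_camera("top")[:,:,::-1]
a=cv2.resize(im[240:390,250:400],(400,400),interpolation=cv2.INTER_CUBIC);b=cv2.resize(t[210:320,390:500],(400,400),interpolation=cv2.INTER_CUBIC);cv2.imwrite("pics/s2.png",np.hstack([a,b]))
E
```

```text
0.9333 [ 500.76444388 -279.16709768  132.3179202 ] [179.88248859  -0.27956702   0.18212704] 59.36120857490445 [-0.17622437 -1.79385193  0.4009952 ] [-3.55146765e+01  2.37843390e+01 -7.05404921e+00  5.88660034e+01
  6.76924005e-02  1.44303658e+02]
```

View pics/s2.png

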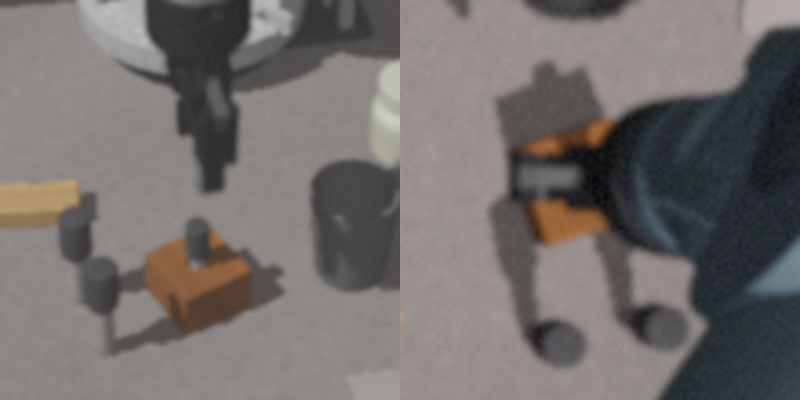

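The side crop shows the open fingers above and slightly behind the pin, whose head top is at about (324,324.5), 1 px from the prediction. I'll descend and grip.

Request:
drive_tool(commands="70 0.001 0 0 0;70 0.001 0 -0.02 0;70 0.001 0 -0.04 0;70 0.001 0 -0.06 0;70 0.001 0 -0.075 0;70 0.001 0 -0.081 0;70 0.001 0 -0.081 0;15 0.001 0 -0.081 0;0 0.001 0 -0.081 0;0 0.001 0 -0.081 0")

```text
clock: 1.87
tcp_pos: [498.8, -282.0, 52.0]
eef_rot: [179.9, -0.1, -0.0]
wrist_force: [0.1, 0.3, 0.4]
width: 24.1
grip_force: 0.0
```

Request:
drive_tool(commands="0 0 0 0 0;0 0 0 0 0;0 0 0 0 0")

```text
clock: 2.12
tcp_pos: [499.0, -281.9, 51.9]
eef_rot: [179.9, -0.1, -0.0]
wrist_force: [-1.3, -0.1, 5.2]
width: 18.8
grip_force: 39.0
```

Request:
drive_tool(commands="0 0 0 0.01 0;0 0 0 0.025 0;0 0 0 0.045 0;0 0 0 0.07 0;0 0 0 0.1 0;0 0 0 0.13 0;0 0 0 0.14 0;0 0 0 0.14 0")

```text
clock: 2.78
tcp_pos: [499.6, -282.1, 193.9]
eef_rot: [179.8, -0.3, 0.0]
wrist_force: [0.3, 0.1, -0.6]
width: 18.5
grip_force: 39.5
```

```bash
python3 - <<'E'
from h import *
np.set_printoptions(precision=1,suppress=True)
s=read_state(); p=s["tcp_pos"];print(s["clock"],p,s["wrist_force"],s["wrist_torque"])
im=read_camera("side")[:,:,::-1]
for dz in(12,-8,-43):print(dz,proj("side",p+np.array([0,0,dz])))
u,v=proj("side",p).astype(int);x0,y0=u-40,v-50;print(x0,y0)
cv2.imwrite("pics/s3.png",cv2.resize(im[y0:y0+100,x0:x0+80],(480,600),interpolation=cv2.INTER_CUBIC))
E
```

```text
2.7833 [ 499.6 -282.1  193.9] [ 0.3  0.1 -0.6] [-0. -0.  0.]
12 [324. 276.]
-8 [324. 284.]
-43 [324.1 297.5]
283 230
```

View pics/s3.png

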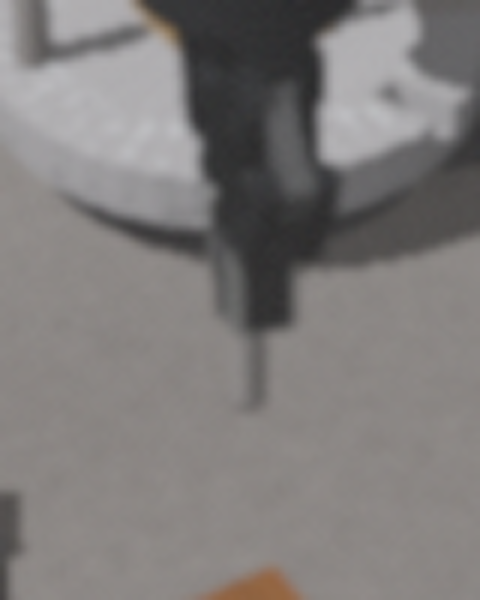

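The pin hangs upright with its foot at about (325.2,298), against (324.1,297) predicted, so it is roughly centred in the jaws. I'll carry it over to the bush.

Request:
drive_tool(commands="0 0.01 0.02 0 0;0 0.025 0.052 0 0;0 0.042 0.087 0 0;0 0.059 0.122 0 0;0 0.076 0.157 0 0;0 0.093 0.192 0 0;0 0.11 0.228 0 0;0 0.128 0.264 0 0;0 0.145 0.3 0 0;0 0.16 0.331 0 0")

```text
clock: 3.67
tcp_pos: [656.9, 52.8, 187.1]
eef_rot: [-180.0, 0.3, 0.1]
wrist_force: [0.6, -0.3, -1.5]
width: 18.9
grip_force: 39.5
```

Request:
drive_tool(commands="0 0 0 -0.01 0;0 0 0 -0.03 0;0 0 0 -0.05 0;0 0 0 -0.05 0;0 0 0 -0.05 0;0 0 0 -0.05 0")

```text
clock: 4.17
tcp_pos: [657.2, 49.7, 139.8]
eef_rot: [180.0, 0.1, -0.0]
wrist_force: [0.0, -0.8, -1.4]
width: 18.7
grip_force: 39.5
```

```bash
python3 - <<'E'
from h import *
np.set_printoptions(precision=1,suppress=True)
s=read_state(); p=s["tcp_pos"];print(s["clock"],p,s["eef_rot"],s["wrist_force"])
im=read_camera("side")[:,:,::-1]
print(proj("side",p+np.array([0,0,-42])),proj("side",(660.3,49.8,86)))
cv2.imwrite("pics/s4.png",cv2.resize(im[170:250,310:410],(750,600),interpolation=cv2.INTER_CUBIC))
E
```

```text
4.1667 [657.2  49.7 139.8] [180.    0.1  -0. ] [ 0.  -0.8 -1.4]
[355.4 216.3] [356.5 220.1]
```

View pics/s4.png

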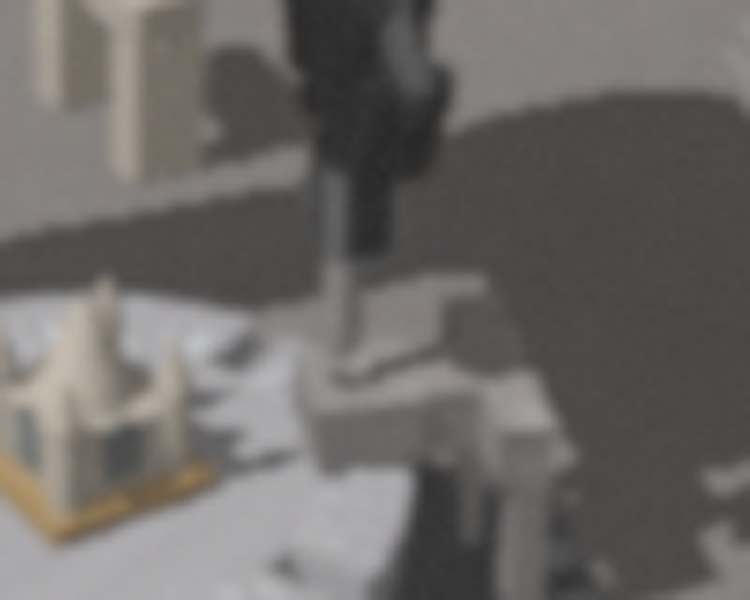

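The foot is at (355.6,216.7) and the hole at about (356.2,220.3), so I need about 2 mm more in x. Then I'll lower slowly.

Request:
drive_tool(commands="0 0.002 0 0 0;0 0.002 0 0 0;0 0.002 0 -0.005 0;0 0.002 0 -0.01 0;0 0.002 0 -0.014 0;0 0.002 0 -0.017 0;0 0.002 0 -0.019 0;0 0.002 0 -0.019 0")

```text
clock: 4.88
tcp_pos: [661.0, 50.2, 121.3]
eef_rot: [-180.0, -0.1, -0.0]
wrist_force: [4.7, 1.3, -2.7]
width: 18.9
grip_force: 39.3
```

Request:
drive_tool(commands="0 0.001 0 0 0;0 0.002 0 0 0;0 0.002 0 -0.003 0;0 0.002 0 -0.006 0;0 0.002 0 -0.009 0;0 0.002 0 -0.011 0;0 0.002 0 -0.011 0")

```text
clock: 5.47
tcp_pos: [661.7, 50.0, 109.6]
eef_rot: [180.0, 0.0, -0.0]
wrist_force: [4.0, 1.1, -3.1]
width: 18.4
grip_force: 39.4
```

Request:
drive_tool(commands="0 0.001 0.0005 0 0;0 0.0015 0.0005 -0.002 0;0 0.0015 0.0005 -0.004 0;0 0.0015 0.0005 -0.006 0;0 0.0015 0.0005 -0.007 0;0 0.0015 0.0005 -0.007 0")

```text
clock: 5.97
tcp_pos: [662.6, 50.5, 102.7]
eef_rot: [180.0, 0.1, -0.0]
wrist_force: [-0.2, -0.2, -0.5]
width: 18.9
grip_force: 39.4
```

Request:
drive_tool(commands="50 0 0 0 0;50 0 0 0 0;50 0 0 0 0;50 0 0 0.02 0;50 0 0 0.05 0;50 0 0 0.085 0;50 0 0 0.12 0;50 0 0 0.12 0;50 0 0 0.12 0")

```text
clock: 6.72
tcp_pos: [665.5, 50.5, 226.9]
eef_rot: [180.0, -0.4, -0.0]
wrist_force: [0.4, -0.8, -1.4]
width: 42.9
grip_force: 0.0
```

```bash
python3 - <<'E'
from h import *
np.set_printoptions(precision=1,suppress=True)
s=read_state(); p=s["tcp_pos"];print(s["clock"],p,s["eef_rot"],s["wrist_force"],s["joint_positions"])
im=read_camera("side")[:,:,::-1]
for z in(98,128):print(proj("side",(662,50,z)))
cv2.imwrite("pics/s5.png",cv2.resize(im[170:250,310:410],(750,600),interpolation=cv2.INTER_CUBIC))
E
```

```text
6.7167 [665.5  50.5 226.9] [180.   -0.4  -0. ] [ 0.4 -0.8 -1.4] [ -1.1  33.   22.   78.6  -0.  178.9]
[357.3 215.9]
[357.6 205.8]
```

View pics/s5.png

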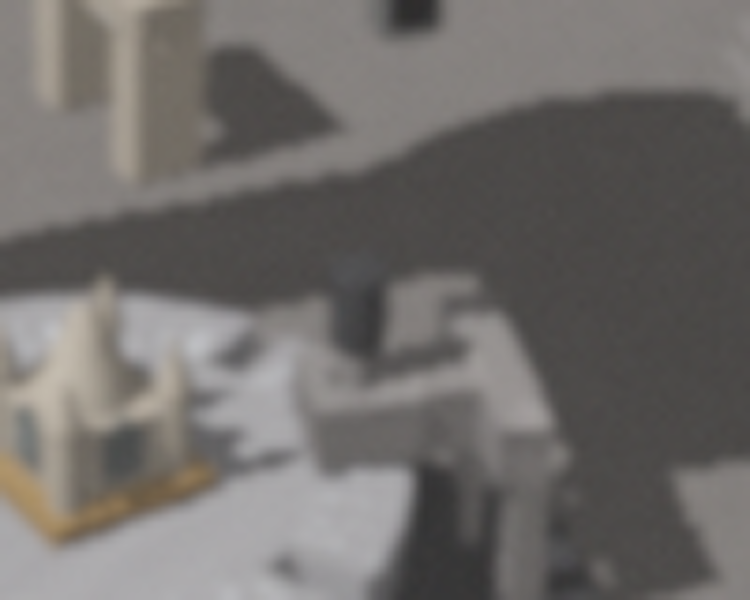

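The crop shows the pin standing upright in the guide hole, with its head top at (357.7,205.3), which matches z = 128 (riding). Next I'll swing over to the handle, with a half turn so that joint 6 has range, and straddle the post.

Request:
drive_tool(commands="50 -0.005 0 0 0.109;50 -0.015 -0.001 0 0.218;50 -0.03 -0.002 0 0.327;45 -0.045 -0.003 0 0.436;45 -0.06 -0.003 0 0.545;45 -0.075 -0.003 0 0.654;45 -0.09 -0.004 0 0.763;45 -0.105 -0.004 0 0.872;45 -0.12 -0.005 0 0.981;45 -0.135 -0.006 0 1.09")

```text
clock: 7.6
tcp_pos: [526.2, 44.5, 221.2]
eef_rot: [-179.8, 0.1, 62.8]
wrist_force: [0.4, -0.0, -0.1]
width: 38.6
grip_force: 0.0
```

Request:
drive_tool(commands="45 -0.015 0 0 0.109;45 -0.03 0 0 0.218;45 -0.044 -0.001 0 0.327;45 -0.044 -0.001 0 0.436;45 -0.044 -0.001 0 0.545;45 -0.044 -0.001 0 0.654;45 -0.044 -0.001 0 0.763;45 -0.044 -0.001 0 0.872;45 -0.044 -0.001 0 0.981;45 -0.044 -0.001 0 1.09")

```text
clock: 8.43
tcp_pos: [482.9, 43.6, 221.4]
eef_rot: [-179.8, -0.1, 125.2]
wrist_force: [0.0, -0.3, 0.2]
width: 38.2
grip_force: 0.0
```

Request:
drive_tool(commands="45 0 0 0 0.109;45 0 0 0 0.218;45 0 0 0 0.327;45 0 0 0 0.436;45 0 0 0 0.545;45 0 0 0 0.654;45 0 0 0 0.763;45 0 0 0 0.872;45 0 0 0 0.981;45 0 0 0 1.09")

```text
clock: 9.27
tcp_pos: [482.9, 43.6, 221.3]
eef_rot: [180.0, -0.2, -172.3]
wrist_force: [0.2, -0.7, -0.1]
width: 38.5
grip_force: 0.0
```

Request:
drive_tool(commands="45 0 0 -0.02 0;45 0 0 -0.045 0;45 0 0 -0.07 0;45 0 0 -0.085 0;45 0 0 -0.085 0;45 0 0 -0.085 0")

```text
clock: 9.77
tcp_pos: [482.1, 43.6, 136.5]
eef_rot: [179.9, -0.3, -172.7]
wrist_force: [-0.6, -0.0, 0.6]
width: 38.3
grip_force: 0.0
```

```bash
python3 - <<'E'
from h import *
np.set_printoptions(precision=1,suppress=True)
s=read_state(); p=s["tcp_pos"];print(s["clock"],p,s["eef_rot"],s["wrist_force"],s["joint_positions"],s["width"])
im=read_camera("side")[:,:,::-1]
for z in(58,113):print(proj("side",(484.5,43.5,z)))
cv2.imwrite("pics/s6.png",cv2.resize(im[160:280,240:400],(800,600),interpolation=cv2.INTER_CUBIC))
E
```

```text
9.7667 [482.1  43.6 136.5] [ 179.9   -0.3 -172.7] [-0.6 -0.   0.6] [ -2.3  14.5 -19.9  55.9   0.   -9.7] 38.32233999526213
[288.  240.4]
[287.1 222.1]
```

View pics/s6.png

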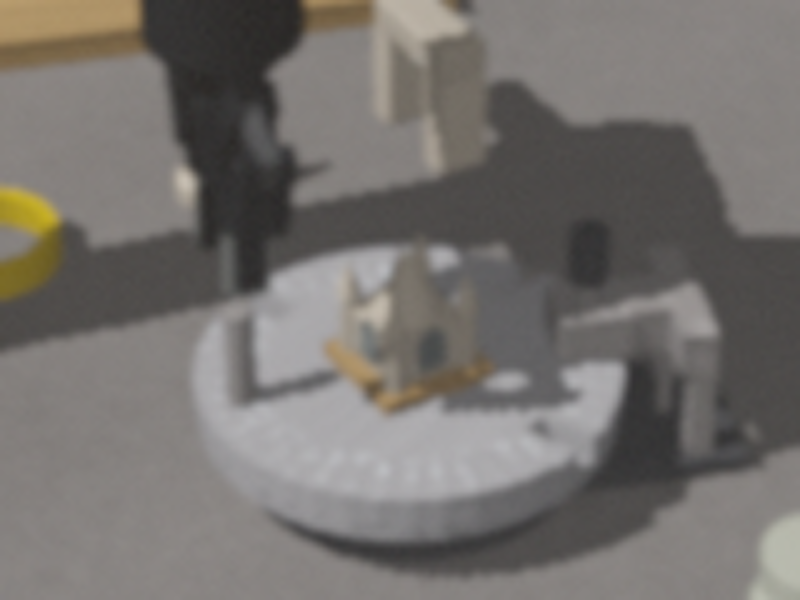

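The side crop shows the pin still riding in the bush at (588,253). The handle post top is at crop (241,300), just under the open fingers. I'll lower to straddle it.

Request:
drive_tool(commands="45 0.003 0 0 0;45 0.003 0 -0.015 0;45 0.003 0 -0.03 0;45 0.003 0 -0.045 0;45 0.003 0 -0.056 0;45 0.003 0 -0.061 0;45 0.003 0 -0.061 0;45 0.003 0 -0.061 0")

```text
clock: 10.48
tcp_pos: [488.2, 43.5, 78.2]
eef_rot: [-180.0, 0.1, -172.7]
wrist_force: [0.1, 0.4, 0.3]
width: 38.3
grip_force: 0.0
```

```bash
python3 - <<'E'
import numpy as np
t0=np.radians(187.4)
for p in list(range(0,36,2))+list(np.arange(36,53,1)):
    t=t0-np.radians(p);s=86*np.array([np.cos(t)-np.cos(t0),np.sin(t)-np.sin(t0)])+11.2*np.array([np.sin(t),-np.cos(t)])
    print(p,(s/1000).round(4),round(-np.radians(p),3))
E
```

```text
0 [-0.0014  0.0111] -0.0
2 [-0.0014  0.0141] -0.035
4 [-0.0012  0.0172] -0.07
6 [-0.001   0.0202] -0.105
8 [-0.0006  0.0232] -0.14
10 [-0.0001  0.0262] -0.175
12 [0.0005 0.0291] -0.209
14 [0.0011 0.0321] -0.244
16 [0.0019 0.035 ] -0.279
18 [0.0028 0.0379] -0.314
20 [0.0038 0.0408] -0.349
22 [0.0049 0.0436] -0.384
24 [0.0061 0.0464] -0.419
26 [0.0073 0.0491] -0.454
28 [0.0087 0.0518] -0.489
30 [0.0102 0.0545] -0.524
32 [0.0118 0.0571] -0.559
34 [0.0134 0.0596] -0.593
36 [0.0151 0.0621] -0.628
37 [0.016  0.0633] -0.646
38 [0.017  0.0645] -0.663
39 [0.0179 0.0657] -0.681
40 [0.0189 0.0668] -0.698
41 [0.0199 0.068 ] -0.716
42 [0.0209 0.0691] -0.733
43 [0.0219 0.0702] -0.75
44 [0.0229 0.0713] -0.768
45 [0.024  0.0724] -0.785
46 [0.0251 0.0735] -0.803
47 [0.0262 0.0745] -0.82
48 [0.0273 0.0755] -0.838
49 [0.0284 0.0765] -0.855
50 [0.0296 0.0775] -0.873
51 [0.0307 0.0785] -0.89
52 [0.0319 0.0794] -0.908
```

Request:
drive_tool(commands="45 0 0.003 0 0;45 0 0.006 0 0;45 -0.001 0.008 0 0;45 -0.001 0.009 0 0;45 -0.001 0.01 0 0;45 -0.001 0.011 0 0;45 -0.001 0.012 0 0;45 -0.001 0.012 0 0")

```text
clock: 11.15
tcp_pos: [486.3, 55.7, 77.3]
eef_rot: [180.0, -0.0, -172.6]
wrist_force: [0.3, 1.1, 0.3]
width: 38.8
grip_force: 0.0
```

Request:
drive_tool(commands="45 0 0.001 0 -0.017;45 0 0.002 0 -0.035;45 0 0.0035 0 -0.052;45 0 0.005 0 -0.07;45 0 0.0065 0 -0.087;45 0 0.008 0 -0.105;45 0.0002 0.0095 0 -0.12;45 0.0004 0.011 0 -0.14;45 0.0006 0.0125 0 -0.157;45 0.001 0.014 0 -0.175")

```text
clock: 11.98
tcp_pos: [487.6, 69.6, 77.5]
eef_rot: [-180.0, 0.0, 177.2]
wrist_force: [3.0, -3.3, -2.0]
width: 38.4
grip_force: 2.1
```

Request:
drive_tool(commands="45 0.0003 0.0015 0 -0.017;45 0.0006 0.003 0 -0.035;45 0.0009 0.0045 0 -0.052;45 0.0012 0.006 0 -0.07;45 0.0016 0.0074 0 -0.087;45 0.002 0.0088 0 -0.105;45 0.0024 0.0103 0 -0.12;45 0.0029 0.0117 0 -0.14;45 0.0034 0.0132 0 -0.157;45 0.0039 0.0146 0 -0.175")

```text
clock: 12.82
tcp_pos: [491.3, 84.1, 77.5]
eef_rot: [-180.0, 0.0, 167.2]
wrist_force: [1.8, -4.6, 0.6]
width: 38.3
grip_force: 2.1
```

Request:
drive_tool(commands="45 0.0005 0.0014 0 -0.017;45 0.0011 0.0028 0 -0.035;45 0.0017 0.0042 0 -0.052;45 0.0023 0.0056 0 -0.07;45 0.0029 0.007 0 -0.087;45 0.0035 0.0083 0 -0.105;45 0.0042 0.0097 0 -0.12;45 0.0049 0.011 0 -0.14")

```text
clock: 13.48
tcp_pos: [495.9, 95.1, 77.4]
eef_rot: [-180.0, -0.0, 159.2]
wrist_force: [0.6, -4.5, 0.4]
width: 38.4
grip_force: 2.1
```

```bash
python3 - <<'E'
from h import *
s=read_state(); p=s["tcp_pos"];print(s["clock"],p,s["eef_rot"],s["wrist_force"],s["wrist_torque"],s["width"])
im=read_camera("side")[:,:,::-1]
cv2.imwrite("pics/s7.png",cv2.resize(im[170:270,270:400],(780,600),interpolation=cv2.INTER_CUBIC))
E
```

```text
13.4833 [495.89751019  95.09038143  77.37603862] [-1.79973858e+02 -1.77484246e-02  1.59169400e+02] [ 0.57299404 -4.4871647   0.44087892] [-0.92894612 -0.19107565  0.10693786] 38.444511421240925
```

View pics/s7.png

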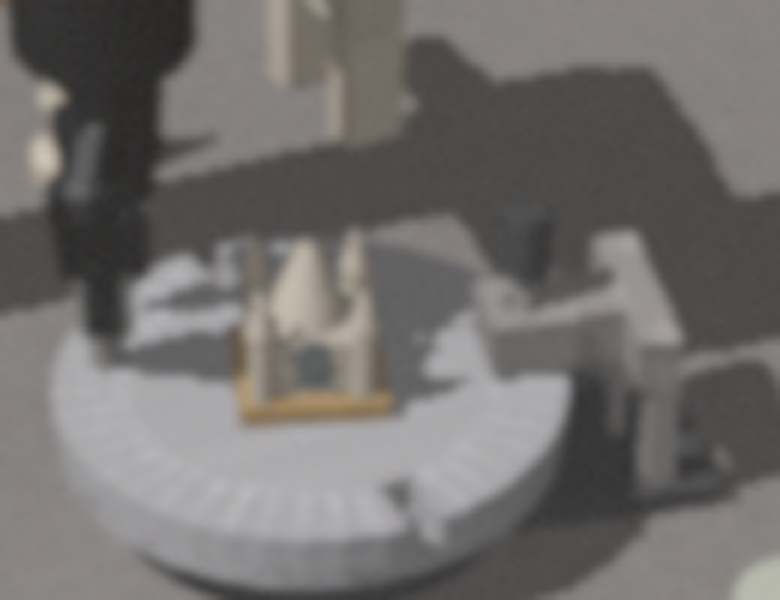

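The crop shows the plate turned by about 27°, the pin still riding and the pad pushing the post. The force is about 4.5 N, which is the friction baseline. From here I go slowly.

Request:
drive_tool(commands="45 0.0007 0.0013 0 -0.017;45 0.0014 0.0026 0 -0.035;45 0.0022 0.004 0 -0.052;45 0.003 0.0052 0 -0.07;45 0.0034 0.0059 0 -0.079;45 0.0038 0.0065 0 -0.087;45 0.0042 0.0071 0 -0.096;45 0.0046 0.0078 0 -0.105")

```text
clock: 14.2
tcp_pos: [500.5, 102.9, 77.3]
eef_rot: [-180.0, -0.0, 153.2]
wrist_force: [-0.2, -4.7, 1.9]
width: 38.3
grip_force: 2.1
```

Request:
drive_tool(commands="45 0.0004 0.0006 0 -0.009;45 0.0009 0.0013 0 -0.017;45 0.0013 0.0019 0 -0.026;45 0.0017 0.0025 0 -0.035")

```text
clock: 14.53
tcp_pos: [502.4, 105.5, 77.3]
eef_rot: [180.0, -0.0, 151.2]
wrist_force: [0.4, -4.3, 1.7]
width: 38.5
grip_force: 2.1
```

Request:
drive_tool(commands="45 0.0004 0.0005 0 -0.007;45 0.0008 0.001 0 -0.014;45 0.0011 0.0014 0 -0.021;45 0.0015 0.0019 0 -0.028")

```text
clock: 14.87
tcp_pos: [503.9, 107.4, 77.3]
eef_rot: [180.0, -0.0, 149.6]
wrist_force: [-0.6, -4.5, 1.9]
width: 38.3
grip_force: 1.9
```

Request:
drive_tool(commands="45 0.0004 0.0005 0 -0.007;45 0.0008 0.001 0 -0.014;45 0.0012 0.0014 0 -0.021;45 0.0016 0.0018 0 -0.028")

```text
clock: 15.2
tcp_pos: [505.5, 109.2, 77.3]
eef_rot: [180.0, -0.0, 148.0]
wrist_force: [-0.6, -3.8, 1.9]
width: 38.0
grip_force: 1.9
```

Request:
drive_tool(commands="45 0.0004 0.0005 0 -0.007;45 0.0008 0.0009 0 -0.014;45 0.0012 0.0014 0 -0.021;45 0.0016 0.0018 0 -0.028")

```text
clock: 15.53
tcp_pos: [507.1, 111.0, 77.3]
eef_rot: [180.0, -0.0, 146.4]
wrist_force: [-0.3, -4.2, 2.0]
width: 38.2
grip_force: 1.9
```

Request:
drive_tool(commands="45 0.0004 0.0004 0 -0.007;45 0.0008 0.0009 0 -0.014;45 0.0012 0.0013 0 -0.021;45 0.0016 0.0018 0 -0.028")

```text
clock: 15.87
tcp_pos: [508.7, 112.8, 77.3]
eef_rot: [180.0, -0.0, 144.8]
wrist_force: [-1.0, -3.7, 2.2]
width: 38.4
grip_force: 1.7
```

Request:
drive_tool(commands="45 0.0004 0.0004 0 -0.007;45 0.0008 0.0009 0 -0.014;45 0.0013 0.0013 0 -0.021;45 0.0017 0.0017 0 -0.028")

```text
clock: 16.2
tcp_pos: [510.4, 114.4, 77.3]
eef_rot: [-180.0, -0.0, 143.2]
wrist_force: [0.0, -4.0, 1.1]
width: 38.3
grip_force: 1.9
```

Request:
drive_tool(commands="45 0.0004 0.0004 0 -0.007;45 0.0009 0.0009 0 -0.014;45 0.0013 0.0013 0 -0.021;45 0.0017 0.0017 0 -0.028")

```text
clock: 16.53
tcp_pos: [511.1, 114.6, 77.2]
eef_rot: [-179.8, 0.0, 141.6]
wrist_force: [-3.7, -9.5, 4.6]
width: 38.6
grip_force: 4.9
```

```bash
cat >> h.py <<'E'
def pinrows():
    g=read_camera("side").mean(2);return g[196:224,355:360].mean(1).astype(int)
E
python3 - <<'E'
from h import *
print(cv2.imread("pics/s7.png")[::6,(357-270)*6].mean(1)[26:54].astype(int));print(pinrows())
t=read_camera("top");cv2.imwrite("pics/t8.png",cv2.resize(t[140:290,200:360][:,:,::-1],(640,600),interpolation=cv2.INTER_CUBIC))
E
```

```text
[ 74  75  75  74  74  74  75  75  77  80  80  78  75  73  71  71  72  70
  70  69  72  84 102 118 124 128 137 141]
[ 74  74  75  75  74  74  75  75  74  75  74  74  78  79  80  77  71  69
  68  67  67  67  67  67  78 106 132 139]
```

View pics/t8.png

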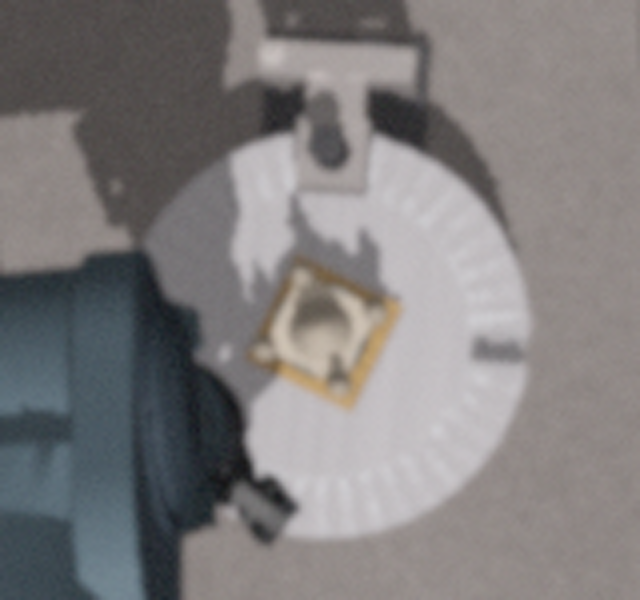

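The force rose to about 10 N and the pin head dropped about 4 px (12 mm), so the pin has caught. I'll back off and lift clear.

Request:
drive_tool(commands="45 -0.001 -0.0013 0 0;45 -0.0025 -0.003 0 0;45 -0.005 -0.0065 0 0;45 -0.0065 -0.0085 0 0;45 -0.0065 -0.0085 0 0;45 -0.0065 -0.0085 0.02 0;45 -0.0065 -0.0085 0.05 0;45 -0.0065 -0.0085 0.085 0;45 -0.0065 -0.0085 0.12 0;45 -0.0065 -0.0085 0.12 0")

```text
clock: 17.47
tcp_pos: [509.9, 108.4, 204.5]
eef_rot: [179.5, 0.5, 141.6]
wrist_force: [0.8, 0.6, -0.1]
width: 38.4
grip_force: 0.0
```

Request:
drive_tool(commands="45 0 0 0 0;45 0 0 0 0;45 0 0 0 0;45 0 0 0 0")

```text
clock: 17.8
tcp_pos: [504.4, 107.6, 195.7]
eef_rot: [-179.9, -0.1, 141.6]
wrist_force: [0.2, 0.2, -0.5]
width: 38.2
grip_force: 0.0
```

```bash
python3 - <<'E'
from h import *
np.set_printoptions(precision=1,suppress=True)
s=read_state();print(s["clock"],s["tcp_pos"],s["wrist_force"]);print(pinrows(),proj("side",(662,50,116)),proj("side",(662,50,128)))
E
```

```text
17.8 [504.4 107.6 195.7] [ 0.2  0.2 -0.5]
[ 74  74  75  74  74  74  75  75  74  74  74  75  78  80  80  77  72  69
  67  67  67  67  67  68  77 105 132 138] [357.5 209.9] [357.6 205.8]
```

```bash
python3 -c "
from station import *
print(job_done())"
```

```text
the job is handed in; nothing more can be done
None
```

The index pin dropped fully home in the notch by camera and feel, I stopped pushing at the catch (about 10 N at the wrist), the arm is clear, and the job is handed in at about 17.8 s; no verdict was returned.

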